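Stage a brass tube on the spot welder's feed ramp

ROBOT

A 6-joint arm with a two-finger parallel gripper is mounted at the origin on the work surface. World frame = base frame: x ahead of the robot, y to its left, z up, the work surface at z = 0. Lengths are in m, angles in rad, forces in N, time in s.
With the tool pointing down it reaches from about 0.35 to 0.775 m from the base axis. Payload 7.3 kg.
Tool frame: the origin (TCP) lies between the finger pads; the fingertips stand 17 mm ahead of it and the grasp point (between the pads) lies 2 mm behind it; z points along the fingers, y is the line along which they close (so a half turn about z gives the same grasp; the last joint's range is limited). The gripper opens to 92 mm and grips with 3 to 60 N. Pads are 19 mm wide; open, the fingers measure 130 mm over their backs; the gripper's body (75 mm by 190 mm) begins 47 mm behind the grasp point.
Start: joints at [-1.439, 0.342, 1.524, -0, 1.275, -0.146], TCP at [0.144, -0.505, 0.244] pointing down, gripper open.
Joint ranges: [-2.53, 2.53], [-0.77, 2.02], [0.04, 2.7], [-1, 4.14], [0.28, 2.66], [-3.11, 3.11]. Speed limits (rad/s): [2.57, 2.57, 3.14, 3.14, 3.14, 3.14].

INTERFACE

Orientations are given as [roll, pitch, yaw] about the fixed x, y, z axes, in that order (R = Rz(yaw) Ry(pitch) Rx(roll)).
In Python, from cell import robot, optics gives the robot as it stands.
- The arm moves only by the tool play_rows, never from a script. Its argument "rows" is a list of rows, each a list of 7 numbers: the shift along the tool's x, y, z in cm, then the turn, a rotation vector about the tool's x, y, z in rad, then the opening, from 0 (shut) to 1 (fully open). In form: [[tx, ty, tz, wx, wy, wz, grip], ...]. A call has 1 to 20 rows; each row is the pose to reach, as a shift and turn from the pose commanded when the call began, along the tool's axes at that moment; what a row does not reach only later rows make up. A row lasts 1/10 s, in which the tool goes at most 50 mm and 8.59 degrees, less where a joint would pass 70% of its speed; a pose out of reach is approached as far as the arm can. A call with a gripper value outside its range is refused whole. The fingers move at their own pace and stop on an object; "squeeze" is the grip in N (left out, the last holds). Time passes only in rows, so rows that repeat a pose let the fingers close. It gives the time, the measured TCP pose, the force, the opening and the grip force at its end, in the units of the state.
- robot.observe(): the state, without advancing time (a new reading comes with each control period).
- optics.read_camera(name): name is "scene" or "side" or "wrist"; returns (picture, depth): 420x560x3 uint8, red, green, blue; 420x560 float32, m along the optical axis (not along the pixel's ray), 0 where there is no reading.
- optics.camera_model(name): a dict with "fx", "fy", "cx", "cy" (pixels), "origin" and "rotation" of the camera in the world; the wrist camera has in their place "tool_from_camera" (4x4, takes a point from camera to tool coordinates, whose origin is the TCP and whose axes are the flange's). Camera axes: x right, y up, looking along -z (the intrinsics and any distortion apply to the point x, -y, -z); pixel columns grow to the right and rows downward; lengths in m; the calibration is good to about 2 mm. A picture is of the moment at which its call begins: read the wrist's pose just before it. camera_model takes no time and is no camera call.
- robot.hand_in(): hands the job in; it is judged then, once.
The state is a dict: "time": time; "qpos": joint angles; "qvel": joint speeds; "joint_efforts": joint torques, N m; "tool_pos": TCP position; "tool_rot": TCP orientation; "contact_force": force on the tool from outside, world axes, zero at the start; "torque": the same for the moment, N m; "opening": finger opening in m; "grip_force": force on a finger pad.
Only numpy, scipy, OpenCV 4.12 (cv2) and the standard library are available. Lean on these libraries where they do the work, as an engineer would, in place of code of your own. Each camera call takes 0.05 s, during which the arm holds its last target. There are 200 camera calls.

TASK

Swing the sprung stop arm uphill until it lies straight across the two rails of the feed ramp and pin it there with the steel pin from the parking block, fully down in the ramp's socket on the downhill side of the arm. Then lay the brass tube, which rolls freely, across both rails, roughly centred, and leave it lying still and square against the stop arm. Leave the hammer, the wrench and the jar where they are.

Things in the scene. Friction and masses are not known exactly. Their poses are not given: they have to be found in the camera images.
- ramp: Feed ramp, grey base plate 12 mm thick fixed to the bench, with two steel rails. Origin at bench height midway between the rails, under the line of the set stop arm. +x: level direction downhill; +y: across the rails, towards the arm's pivot post; z up. Rails 10 mm wide, centred at y = -45 and +45 mm, from x = -129 to the open lower end at +34 mm; free space between them.
- rest (a point): Where the tube's middle comes to rest against the set stop arm: ramp frame (-28, 0, 85) mm; axes as the ramp's, tube axis along y. The rail tops slope down to +x by 0.105 rad and are 60 mm above the bench at ramp x = 0. Without the arm set, a tube rolls off the lower end.
- socket (a point): Centre of the mouth of the round pin hole, at (12, 20, 58) mm in the ramp's frame, in the top of a steel block 34 x 36 mm between the rails. Hole 21 mm wide, 40 mm deep, so a seated pin's foot is 40 mm below this point; the pin then stops the arm springing back downhill. Axes as the ramp's.
- pivot (a point): On the stop arm's vertical pivot axis, at (0, 130, 83) mm in the ramp's frame, at the arm's mid-height. The hub is 28 mm wide, its top 104 mm above the bench.
- stop (a joint): Stop arm angle q, rad. 0: sprung open. Grows as it is swung uphill; from the pivot the arm points along (sin(1.2-q), -cos(1.2-q)) in the ramp's x, y; at 1.2 it lies straight across the rails; hard end 1.32. The spring always pulls back to 0 with 0.15*(q+0.7) N m: about 2.6 N at 110 mm from the pivot when set. Let go, it springs open.
- stop_tip (a point): Free end of the stop arm, 180 mm from the pivot axis, at mid-height. The arm is a straight steel bar 12 mm thick and 18 mm high (74 to 92 mm above the bench). Own x points along the arm away from the pivot.
- pin: Loose steel pin, 250 g, standing upright. Origin at the centre of its foot, own z up the pin. Round shaft 16 mm in diameter, 88 mm long with a chamfered foot; on it a square head 24 x 24 mm, 26 mm high (88 to 114 mm above the foot), sides along own x and y. Starts standing in the parking block, foot 10 mm above the bench.
- stand: Parking block fixed to the bench, grey steel, 60 x 60 x 45 mm, with a hole 22 mm wide and 35 mm deep in the middle of its top, in which the pin stands at first. Origin at bench height under its centre.
- tube: Loose brass tube with closed ends, 44 mm in diameter, 170 mm long, about 500 g. Origin at its middle, own x along its axis (either way round); its y and z turn as it rolls. Starts lying on the bare bench, axis 22 mm above it; it rolls away at a light touch.
- hammer: Bystander: hammer lying on the bench at the right, 260 mm long. Leave it.
- wrench: Bystander: wrench lying on the bench at the left, 180 mm long. Leave it.
- jar: Bystander: glass jar with a lid, 70 mm wide, 90 mm high, on the bench at the right. Leave it.
There are look-alikes about, which are no part of the job. Of the things that look like the pin, the larger one is meant.

How it is judged:
By the outcome, as a careful person would: the job done as asked, in the order asked, and still so for the second after the job is handed in, with the robot touching nothing.
It also fails if it takes over 72 s, if anything falls off the work surface, if the arm or the gripper's body presses on something with over 40 N, if the wrist force passes 120 N, or if a joint passes its speed limit or range.

## Working session

There is one attempt and no reset: what is moved stays moved. The work goes in short steps, Python scripts to look and compute and a tool call to move; the robot and the scene stay as the last step left them, time stands still between calls to the robot, and variables do not carry over. Pictures are saved under pics/ and viewed, at most 10 in all, crops included, and the job is handed in when it is done.

Besides the shell and the picture viewer there is one more tool, called after "Call:" in YAML: its name, and indented under it one key for each argument. play_rows: Moves the arm, as the interface text tells. Its arguments: {"type":"object","properties":{"rows":{"type":"array"},"squeeze":{"type":"number"}},"required":["rows"]}

```bash
ls; mkdir -p pics; python3 - <<'E'
from cell import robot, optics
import cv2,numpy as np
for n in ["scene","side"]:
    p,d=optics.read_camera(n); cv2.imwrite(f"pics/{n}0.png",p[:,:,::-1]); np.savez(f"pics/{n}0.npz",p=p,d=d)
    print(n,optics.camera_model(n),(d>0).mean())
print(optics.camera_model("wrist"))
print(robot.observe())
E
```

```text
pics
scene {'fx': 386.8766304469368, 'fy': 386.8766304469368, 'cx': 271.76825455596884, 'cy': 205.90792425679803, 'origin': array([ 0.84621038, -0.50372755,  0.8699703 ]), 'rotation': array([ 0.60639082, -0.01242159,  0.55991526])} 0.9958375850340137
side {'fx': 461.5870866596662, 'fy': 461.5870866596662, 'cx': 274.90426383659405, 'cy': 217.85180088468294, 'origin': array([0.43044647, 0.85397366, 0.86721859]), 'rotation': array([ 0.84563913,  0.00834176, -3.00787331])} 0.9959906462585034
{'fx': 355.0956631183876, 'fy': 355.0956631183876, 'cx': 274.8443542195013, 'cy': 204.01897503803283, 'tool_from_camera': array([[ 3.47564268e-04,  9.50980640e-01,  3.09250225e-01,
         8.45322199e-02],
       [ 9.99999380e-01, -3.26976849e-06, -1.11383772e-03,
         1.42124714e-04],
       [-1.05822693e-03,  3.09250420e-01, -9.50980051e-01,
        -1.41543194e-01],
       [ 0.00000000e+00,  0.00000000e+00,  0.00000000e+00,
         1.00000000e+00]])}
{'time': 0.1, 'qpos': array([-1.43900135e+00,  3.42683415e-01,  1.52490475e+00,  3.42012184e-06,
        1.27538334e+00, -1.46022425e-01]), 'qvel': array([ 0.00015939, -0.00149047, -0.00220642, -0.00107431,  0.00076578,
       -0.00104613]), 'joint_efforts': array([ 1.91283238e-03, -4.32003129e+01, -2.44695336e+01,  7.19360914e-02,
        5.25762385e-02, -4.95240772e-05]), 'tool_pos': array([ 0.14395275, -0.50453883,  0.24310452]), 'tool_rot': array([-3.14022895e+00, -2.03865027e-04,  2.77816262e-01]), 'contact_force': array([0.09943044, 0.35427857, 0.01599116]), 'torque': array([ 0.02123731, -0.03090504, -0.03828363]), 'grip_force': 0.0, 'opening': 0.09173603133272258}
```

View pics/scene0.png

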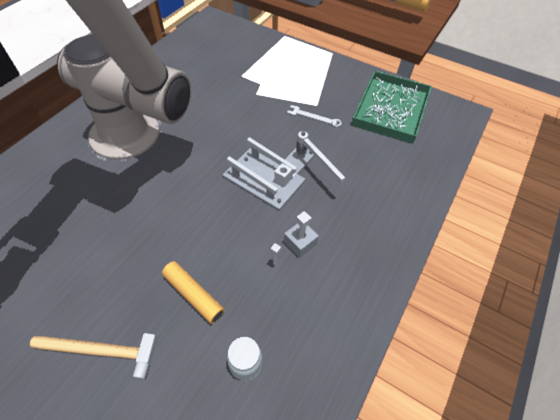

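View pics/side0.png

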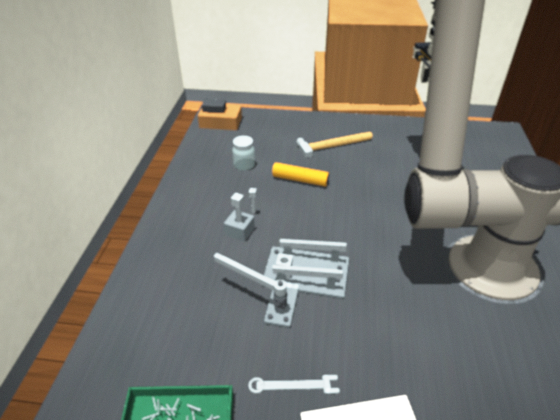

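Scene view: the tube lies at about (193,292), the pin stands in its block at (302,218–240), and the small look-alike is at (276,255). The ramp is at (265,175), with the hub at (303,145) and the arm tip at (342,178). The side view agrees: tube (300,175), pin head (237,200), hub (280,290), arm tip (217,257).

```bash
cat > h.py <<'E'
import numpy as np, cv2
from scipy.spatial.transform import Rotation as R
from cell import robot, optics
def pose(name):
    m=optics.camera_model(name)
    if name=="wrist":
        s=robot.observe(); T=np.eye(4); T[:3,:3]=R.from_euler('xyz',s['tool_rot']).as_matrix(); T[:3,3]=s['tool_pos']
        T=T@m['tool_from_camera']; return m,T[:3,:3],T[:3,3]
    return m,R.from_euler('xyz',m['rotation']).as_matrix(),np.array(m['origin'])
def cloud(name,png=None):
    m,Rm,o=pose(name); p,d=optics.read_camera(name)
    if png: cv2.imwrite(png,p[:,:,::-1])
    v,u=np.mgrid[:420,:560]
    X=np.stack([(u-m['cx'])/m['fx']*d,-(v-m['cy'])/m['fy']*d,-d],-1)@Rm.T+o
    X[d==0]=np.nan
    return p,X
def rayz(name,u,v,z,P=None):
    m,Rm,o=P or pose(name)
    r=Rm@np.array([(u-m['cx'])/m['fx'],-(v-m['cy'])/m['fy'],-1]); return o+r*(z-o[2])/r[2]
E
python3 - <<'E'
from h import *
C={}
for n in ["scene","side"]:
    p,X=cloud(n); C[n]=(p,X); h=cv2.cvtColor(p,cv2.COLOR_RGB2HSV)
    z=X[...,2]; print(n,'bench z',np.nanmedian(z[300:,200:] if n=="scene" else z[300:,100:]))
    box=(X[...,0]>.3)&(X[...,0]<.9)&(X[...,1]>-.6)&(X[...,1]<.35)
    tm=(h[...,0]>10)&(h[...,0]<30)&(h[...,1]>150)&(z>.012)&(z<.06)&box
    k,l,s,c=cv2.connectedComponentsWithStats(tm.astype(np.uint8)); 
    for i in range(1,k):
        if s[i,4]>300:
            q=X[l==i]; a=q[:,:2]-q[:,:2].mean(0); _,_,V=np.linalg.svd(a,full_matrices=False); t=a@V[0]
            top=q[q[:,2]>.036]
            print(' yellow',s[i],q.mean(0).round(3),'dir',V[0].round(3),'len',np.ptp(t).round(3),'top',top.mean(0).round(3),q[:,2].max().round(3),((t.max()+t.min())/2*V[0]+q[:,:2].mean(0)).round(3))
    tall=(z>.03)&(z<.2)&box&(h[...,1]<80)
    k,l,s,c=cv2.connectedComponentsWithStats(tall.astype(np.uint8))
    for i in range(1,k):
        if s[i,4]>30:
            q=X[l==i]; print(' tall',s[i],q.mean(0).round(3),'z',q[:,2].max().round(3),'min',q.min(0).round(3),'max',q.max(0).round(3))
pts={"scene":[(302,142),(342,177),(304,216),(276,247),(284,170),(231,161),(272,188),(252,140),(293,163)],
"side":[(280,288),(217,257),(237,199),(253,191),(285,260),(343,245),(282,241),(341,271),(276,266)]}
for n in pts:
    for u,v in pts[n]: print(n,u,v,C[n][1][v,u].round(3))
E
```

```text
scene bench z -0.0022301542808375596
 tall [296 131  49  52 594] [0.574 0.175 0.084] z 0.107 min [0.498 0.127 0.031] max [0.677 0.221 0.107]
 tall [247 137  49  46 640] [0.477 0.112 0.056] z 0.077 min [0.378 0.077 0.03 ] max [0.542 0.137 0.077]
 tall [227 156  50  39 455] [0.454 0.034 0.058] z 0.077 min [0.371 0.025 0.031] max [0.536 0.047 0.077]
 tall [284 211  34  41 732] [ 0.659 -0.053  0.064] z 0.128 min [ 0.619 -0.084  0.03 ] max [ 0.693 -0.017  0.128]
 tall [270 243  11  17 110] [ 0.634 -0.132  0.071] z 0.086 min [ 0.624 -0.139  0.031] max [ 0.641 -0.121  0.086]
 tall [ 227  337   35   41 1134] [ 0.709 -0.368  0.082] z 0.096 min [ 0.673 -0.398  0.031] max [ 0.738 -0.333  0.096]
side bench z 0.0011822151414620508
 yellow [273 163  56  22 734] [ 0.514 -0.289  0.034] dir [-0.983  0.182] len 0.17 top [ 0.514 -0.294  0.042] 0.049 [ 0.517 -0.289]
 tall [201 104  22   8 124] [ 0.858 -0.596  0.07 ] z 0.085 min [ 0.821 -0.6    0.055] max [ 0.9   -0.588  0.085]
 tall [232 136  22  28 518] [ 0.701 -0.346  0.069] z 0.095 min [ 0.67  -0.393  0.03 ] max [ 0.739 -0.323  0.095]
 tall [249 188 
[... 437 characters left out ...]
  32 882] [0.469 0.122 0.057] z 0.076 min [0.378 0.077 0.03 ] max [0.543 0.139 0.076]
scene 302 142 [0.519 0.197 0.08 ]
scene 342 177 [0.673 0.133 0.092]
scene 304 216 [ 0.658 -0.046  0.127]
scene 276 247 [ 0.634 -0.128  0.083]
scene 284 170 [0.515 0.108 0.045]
scene 231 161 [0.388 0.036 0.073]
scene 272 188 [0.526 0.027 0.059]
scene 252 140 [0.393 0.132 0.073]
scene 293 163 [0.511 0.168 0.014]
side 280 288 [0.511 0.218 0.098]
side 217 257 [0.667 0.144 0.096]
side 237 199 [ 0.654 -0.036  0.124]
side 253 191 [ 0.63  -0.126  0.082]
side 285 260 [0.516 0.085 0.044]
side 343 245 [0.379 0.046 0.075]
side 282 241 [0.53  0.032 0.056]
side 341 271 [0.382 0.133 0.076]
side 276 266 [0.534 0.119 0.057]
```

```bash
python3 - <<'E'
from h import *
P=[];Q=[];H=[];HB=[];A=[];T=[];
for n in ["scene","side"]:
    p,X=cloud(n); h=cv2.cvtColor(p,cv2.COLOR_RGB2HSV); X=X.reshape(-1,3); h=h.reshape(-1,3); x,y,z=X.T
    def rep(nm,m):
        q=X[m][:,:2].astype(np.float32); r=cv2.minAreaRect(q); b=cv2.boxPoints(r); e=[b[1]-b[0],b[2]-b[1]]; e=max(e,key=np.linalg.norm)
        a=q-q.mean(0); _,_,V=np.linalg.svd(a,full_matrices=False)
        print(n,nm,len(q),'rect c',np.round(r[0],4),'size',np.round(r[1],4),'mean',q.mean(0).round(4),'ang pca',np.arctan(V[0,1]/V[0,0]).round(4))
    zt=.060-.105*(x-.505)
    g=h[:,1]<90
    near=(abs(z-zt)<.005)&(x>.36)&(x<.56)
    rep('railR',near&(y>.015)&(y<.06)); rep('railL',near&(y>.10)&(y<.15))
    rep('pinhead',(abs(x-.656)<.025)&(abs(y+.045)<.035)&(z>.120))
    rep('pinheadall',(abs(x-.656)<.025)&(abs(y+.045)<.035)&(z>.102))
    rep('stand',(abs(x-.656)<.05)&(abs(y+.045)<.05)&(abs(z-.045)<.006))
    rep('hub',(abs(x-.515)<.03)&(abs(y-.21)<.03)&(z>.097))
    rep('arm',(x>.545)&(x<.69)&(y>.11)&(y<.22)&(z>.086)&(z<.098))
    t=(abs(x-.51)<.12)&(abs(y+.29)<.1)&(z>.012)&(z<.06)
    rep('tube',t); rep('tubetop',t&(z>.039)); print(z[t].max())
E
```

```text
scene railR 245 rect c [0.4534 0.036 ] size [0.012  0.1658] mean [0.4547 0.0353] ang pca -0.0689
scene railL 280 rect c [0.4599 0.1181] size [0.0289 0.1634] mean [0.4713 0.1218] ang pca -0.1134
scene pinhead 104 rect c [ 0.6568 -0.0473] size [0.0245 0.0237] mean [ 0.6571 -0.0481] ang pca -1.0158
scene pinheadall 163 rect c [ 0.6569 -0.0479] size [0.0257 0.0247] mean [ 0.6579 -0.0503] ang pca 0.5067
scene stand 448 rect c [ 0.6563 -0.0469] size [0.0612 0.061 ] mean [ 0.6588 -0.0527] ang pca 0.4508
scene hub 55 rect c [0.5134 0.2061] size [0.0253 0.0229] mean [0.5138 0.2052] ang pca 0.6446
scene arm 252 rect c [0.6093 0.1619] size [0.0152 0.1462] mean [0.6125 0.159 ] ang pca -0.4388
scene tube 1419 rect c [ 0.5153 -0.3013] size [0.0443 0.1709] mean [ 0.5218 -0.3055] ang pca -0.186
scene tubetop 920 rect c [ 0.5148 -0.3017] size [0.0337 0.1704] mean [ 0.518  -0.3027] ang pca -0.1855
0.04846752461679926
side railR 300 rect c [0.4551 0.0369] size [0.0152 0.1635] mean [0.4554 0.0377] ang pca -0.0677
side railL 396 rect c [0.4611 0.1185] size [0.0293 0.164 ] mean [0.4673 0.125 ] ang pca -0.1101
side pinhead 71 rect c [ 0.6576 -0.046 ] size [0.0267 0.0251] mean [ 0.6568 -0.0449] ang pca 0.943
side pinheadall 132 rect c [ 0.6572 -0.0457] size [0.0266 0.0265] mean [ 0.6567 -0.0417] ang pca 0.4466
side stand 335 rect c [ 0.658  -0.0449] size [0.064  0.0623] mean [ 0.6562 -0.0407] ang pca 0.4344
side hub 86 rect c [0.5138 0.2079] size [0.0238 0.026 ] mean [0.514  0.2095] ang pca 0.1155
side arm 342 rect c [0.6108 0.1622] size [0.0145 0.147 ] mean [0.6098 0.1641] ang pca -0.4397
side tube 760 rect c [ 0.516  -0.2977] size [0.0466 0.1713] mean [ 0.5147 -0.2891] ang pca -0.1815
side tubetop 311 rect c [ 0.5165 -0.2987] size [0.0352 0.1703] mean [ 0.5127 -0.2965] ang pca -0.1947
0.048770775731910576
```

```bash
cat >> h.py <<'E'
def rel(xyz,yaw,tilt=(np.pi,0)):
    "row (cm, rad) from the present pose to TCP xyz, tool down at yaw"
    s=robot.observe(); Rc=R.from_euler('xyz',s['tool_rot']); Rt=R.from_euler('xyz',[tilt[0],tilt[1],yaw])
    t=Rc.inv().apply(np.array(xyz)-s['tool_pos'])*100; w=(Rc.inv()*Rt).as_rotvec()
    print('row',np.r_[t,w].round(3))
E
python3 - <<'E'
from h import *
for n in ["scene","side"]:
    p,X=cloud(n); X=X.reshape(-1,3); x,y,z=X.T
    for nm,m in dict(head=(abs(x-.656)<.025)&(abs(y+.045)<.035)&(z>.118),stand=(abs(x-.656)<.05)&(abs(y+.045)<.05)&(abs(z-.045)<.006)).items():
        r=cv2.minAreaRect((X[m][:,:2]*1000).astype(np.float32)); print(n,nm,r)
rel((.657,-.0465,.27),.278)
E
```

```text
scene head ((657.0025024414062, -47.10438919067383), (24.724775314331055, 24.46725082397461), 75.91414642333984)
scene stand ((656.4407958984375, -47.11552810668945), (60.94879150390625, 61.30238342285156), 73.63471984863281)
side head ((657.4072875976562, -46.35262680053711), (27.25334930419922, 24.73406219482422), 70.83135223388672)
side stand ((657.84423828125, -45.37811279296875), (66.57352447509766, 61.34803771972656), 73.34025573730469)
row [ 61.904 -30.008  -2.63   -0.     -0.     -0.   ]
```

Call:
play_rows:
  rows:
    - [20, -10, -2, 0, 0, 0.2, 1]
    - [61.9, -30, -2.6, 0, 0, 0.56, 1]
    - [61.9, -30, -2.6, 0, 0, 0.56, 1]
    - [61.9, -30, -2.6, 0, 0, 0.56, 1]
    - [61.9, -30, -2.6, 0, 0, 0.56, 1]
    - [61.9, -30, -2.6, 0, 0, 0.56, 1]
    - [61.9, -30, -2.6, 0, 0, 0.56, 1]
    - [61.9, -30, -2.6, 0, 0, 0.56, 1]
    - [61.9, -30, -2.6, 0, 0, 0.56, 1]
    - [61.9, -30, -2.6, 0, 0, 0.56, 1]
    - [61.9, -30, -2.6, 0, 0, 0.56, 1]
    - [61.9, -30, -2.6, 0, 0, 0.56, 1]
    - [61.9, -30, -2.6, 0, 0, 0.56, 1]
    - [61.9, -30, -2.6, 0, 0, 0.56, 1]
    - [61.9, -30, -2.6, 0, 0, 0.56, 1]
    - [61.9, -30, -2.6, 0, 0, 0.56, 1]
    - [61.9, -30, -2.6, 0, 0, 0.56, 1]
    - [61.9, -30, -2.6, 0, 0, 0.56, 1]
    - [61.9, -30, -2.6, 0, 0, 0.56, 1]
    - [61.9, -30, -2.6, 0, 0, 0.56, 1]

```text
time: 2.4
tool_pos: [0.6566, -0.0476, 0.2703]
tool_rot: [3.142, -0.001, -0.284]
contact_force: [-0.7, 1.0, -0.0]
opening: 0.0915
grip_force: 0.0
```

```bash
python3 - <<'E'
from h import *
print(robot.observe()['tool_pos'],robot.observe()['tool_rot'])
p,X=cloud("wrist","pics/w1.png"); X=X.reshape(-1,3); x,y,z=X.T
for nm,m in dict(head=(abs(x-.656)<.03)&(abs(y+.045)<.035)&(z>.118)&(z<.14),stand=(abs(x-.656)<.05)&(abs(y+.045)<.05)&(abs(z-.045)<.006)).items():
    r=cv2.minAreaRect((X[m][:,:2]*1000).astype(np.float32)); print(nm,r,np.median(z[m]))
rel((.657,-.0465,.111),-.285)
E
```

```text
[ 0.65658484 -0.04757784  0.27026057] [ 3.14151186e+00 -6.20021275e-04 -2.83600838e-01]
head ((657.2940063476562, -46.43280792236328), (23.71225929260254, 24.440650939941406), 73.33087921142578) 0.12449732328978863
stand ((657.4932250976562, -46.54670333862305), (59.887264251708984, 59.93136215209961), 72.2740249633789) 0.04570105158454635
row [-1.0000e-03 -9.5000e-02  1.5916e+01  0.0000e+00 -1.0000e-03  2.0000e-03]
```

Call:
play_rows:
  rows:
    - [0.05, -0.1, 4, 0, 0, 0.01, 1]
    - [0.05, -0.1, 8, 0, 0, 0.01, 1]
    - [0.05, -0.1, 11.5, 0, 0, 0.01, 1]
    - [0.05, -0.1, 14, 0, 0, 0.01, 1]
    - [0.05, -0.1, 15.5, 0, 0, 0.01, 1]
    - [0.05, -0.1, 15.9, 0, 0, 0.01, 1]
    - [0.05, -0.1, 15.9, 0, 0, 0.01, 0.6]
    - [0.05, -0.1, 15.9, 0, 0, 0.01, 0.3]
    - [0.05, -0.1, 15.9, 0, 0, 0.01, 0]
    - [0.05, -0.1, 15.9, 0, 0, 0.01, 0]
    - [0.05, -0.1, 15.9, 0, 0, 0.01, 0]
    - [0.05, -0.1, 15.9, 0, 0, 0.01, 0]
    - [0.05, -0.1, 15.9, 0, 0, 0.01, 0]
    - [0.05, -0.1, 15.9, 0, 0, 0.01, 0]
    - [0.05, -0.1, 15.9, 0, 0, 0.01, 0]
  squeeze: 50

```text
time: 3.95
tool_pos: [0.6577, -0.0458, 0.1107]
tool_rot: [3.141, 0.0, -0.292]
contact_force: [-0.1, 0.1, 0.8]
opening: 0.0244
grip_force: 0.1
```

Call:
play_rows:
  rows:
    - [0, 0, 0, 0, 0, 0, 0]
    - [0, 0, 0, 0, 0, 0, 0]
    - [0, 0, 0, 0, 0, 0, 0]
    - [0, 0, 0, 0, 0, 0, 0]
    - [0, 0, -0.5, 0, 0, 0, 0]
    - [0, 0, -1, 0, 0, 0, 0]
  squeeze: 50

```text
time: 4.55
tool_pos: [0.6575, -0.0458, 0.1206]
tool_rot: [3.141, 0.001, -0.292]
contact_force: [0.2, -0.5, -2.5]
opening: 0.0238
grip_force: 50.0
```

Call:
play_rows:
  rows:
    - [0, 0, -2, 0, 0, 0, 0]
    - [0, 0, -4, 0, 0, 0, 0]
    - [0, 0, -6, 0, 0, 0, 0]
    - [0, 0, -8, 0, 0, 0, 0]
    - [0, 0, -9, 0, 0, 0, 0]
    - [0, 0, -9.2, 0, 0, 0, 0]

```text
time: 5.15
tool_pos: [0.6583, -0.0459, 0.2142]
tool_rot: [-3.141, -0.003, -0.292]
contact_force: [0.2, 0.1, -3.3]
opening: 0.0238
grip_force: 50.0
```

```bash
python3 - <<'E'
from h import *
O=np.array([.5048,.0782]);c,s=np.cos(-.068),np.sin(-.068);M=np.array([[c,-s],[s,c]])
def pt(a,off,r=.110): 
    d=np.array([np.sin(a),-np.cos(a)]);n=np.array([np.cos(a),np.sin(a)]); return O+M@(np.array([0,.13])+r*d+off*n)
print(robot.observe()['tool_pos'])
w=pt(1.2,.024); print('start',w); rel((*w,.211),-.292)
st=robot.observe(); Rc=R.from_euler('xyz',[np.pi,0,-.292])
for a in np.arange(1.15,-.06,-.1): print(a.round(2),(Rc.inv().apply(np.r_[pt(a,.014)-w,0])*100).round(2))
print('socket',(Rc.inv().apply(np.r_[O+M@[.012,.020]-w,0])*100).round(2))
print('socket+2',(Rc.inv().apply(np.r_[O+M@[.013,.020]-w,0])*100).round(2))
E
```

```text
[ 0.65826332 -0.04588048  0.21423784]
start [0.6234086  0.18289237]
row [-9.9280e+00 -2.0904e+01  3.0200e-01 -0.0000e+00 -3.0000e-03 -0.0000e+00]
1.15 [-0.17  1.54  0.  ]
1.05 [-0.3   2.64  0.  ]
0.95 [-0.55  3.73  0.  ]
0.85 [-0.9   4.78  0.  ]
0.75 [-1.35  5.79  0.  ]
0.65 [-1.9   6.75  0.  ]
0.55 [-2.54  7.65  0.  ]
0.45 [-3.27  8.49  0.  ]
0.35 [-4.08  9.24  0.  ]
0.25 [-4.97  9.91  0.  ]
0.15 [-5.91 10.49  0.  ]
0.05 [-6.91 10.98  0.  ]
-0.05 [-7.95 11.36  0.  ]
socket [-7.62 11.22  0.  ]
socket+2 [-7.52 11.2   0.  ]
```

Call:
play_rows:
  rows:
    - [-1, -2, 0, 0, 0, 0, 0]
    - [-2.5, -5, 0, 0, 0, 0, 0]
    - [-4, -8.4, 0, 0, 0, 0, 0]
    - [-5.5, -11.6, 0, 0, 0, 0, 0]
    - [-7, -14.7, 0, 0, 0, 0, 0]
    - [-8.5, -17.8, 0, 0, 0, 0, 0]
    - [-9.6, -20.2, 0, 0, 0, 0, 0]
    - [-9.95, -20.9, 0, 0, 0, 0, 0]
    - [-9.95, -20.9, 0, 0, 0, 0, 0]
    - [-9.95, -20.9, 0, 0, 0, 0, 0]
    - [-9.95, -20.9, 0.5, 0, 0, 0, 0]
    - [-9.95, -20.9, 2, 0, 0, 0, 0]
    - [-9.95, -20.9, 3.5, 0, 0, 0, 0]
    - [-9.95, -20.9, 4.5, 0, 0, 0, 0]
    - [-9.95, -20.9, 4.7, 0, 0, 0, 0]
    - [-9.95, -20.9, 4.7, 0, 0, 0, 0]

```text
time: 6.75
tool_pos: [0.6228, 0.1824, 0.1655]
tool_rot: [3.141, 0.0, -0.293]
contact_force: [0.2, 0.0, -1.9]
opening: 0.0237
grip_force: 50.0
```

```bash
python3 - <<'E'
from h import *
s=robot.observe(); print(s['tool_pos'],s['tool_rot'],s['contact_force'])
rel((.6234,.1829,.166),-.292)
p,X=cloud("side","pics/s1.png"); cv2.imwrite("pics/s1c.png",cv2.resize(p[180:340,150:390,::-1],None,fx=3,fy=3))
E
```

```text
[0.62278247 0.18244872 0.16546282] [ 3.14123363e+00  3.77673415e-04 -2.92927434e-01] [ 0.15069209  0.01376846 -1.8594279 ]
row [ 0.046 -0.061 -0.054  0.     0.    -0.001]
```

View pics/s1c.png

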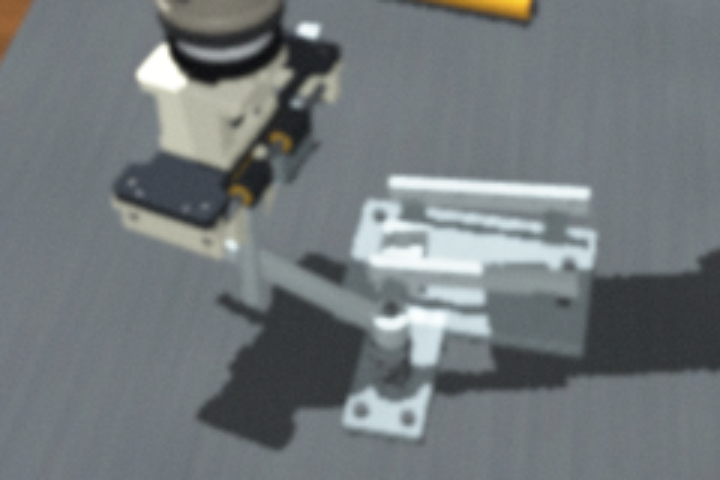

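Call:
play_rows:
  rows:
    - [-0.1, 0.9, 0, 0, 0, 0, 0]
    - [-0.15, 1.6, 0, 0, 0, 0, 0]
    - [-0.25, 2.5, 0, 0, 0, 0, 0]
    - [-0.5, 3.6, 0, 0, 0, 0, 0]
    - [-0.85, 4.7, 0, 0, 0, 0, 0]
    - [-1.3, 5.75, 0, 0, 0, 0, 0]
    - [-1.85, 6.7, 0, 0, 0, 0, 0]
    - [-2.5, 7.6, 0, 0, 0, 0, 0]
    - [-3.2, 8.4, 0, 0, 0, 0, 0]
    - [-4.0, 9.2, 0, 0, 0, 0, 0]
    - [-4.9, 9.85, 0, 0, 0, 0, 0]
    - [-5.85, 10.4, 0, 0, 0, 0, 0]
    - [-6.8, 10.85, 0, 0, 0, 0, 0]
    - [-7.4, 11.1, 0, 0, 0, 0, 0]
    - [-7.55, 11.15, 0, 0, 0, 0, 0]
    - [-7.55, 11.15, 0, 0, 0, 0, 0]

```text
time: 8.4
tool_pos: [0.5185, 0.0978, 0.166]
tool_rot: [3.141, -0.001, -0.292]
contact_force: [3.1, -0.6, -2.2]
opening: 0.0238
grip_force: 50.0
```

```bash
python3 - <<'E'
from h import *
s=robot.observe(); print(s['tool_pos'],s['tool_rot'],s['contact_force'],s['torque'])
rel((.5182,.0974,.166),-.292)
p,X=cloud("side"); P=X.reshape(-1,3);x,y,z=P.T
p2,X2=cloud("scene")
cv2.imwrite("pics/s2.png",np.hstack([cv2.resize(p[180:340,200:360,::-1],(400,400)),cv2.resize(p2[90:220,200:330,::-1],(400,400))]))
# pin shaft axis: points of shaft z .094..0.14 near
for n,XX in (("side",X),("scene",X2)):
    Q=XX.reshape(-1,3); m=(abs(Q[:,0]-.52)<.02)&(abs(Q[:,1]-.097)<.02)&(Q[:,2]>.068)&(Q[:,2]<.135)
    for lo,hi in((.066,.09),(.095,.11),(.11,.135)):
        k=m&(Q[:,2]>lo)&(Q[:,2]<hi); print(n,lo,k.sum(),Q[k].mean(0).round(4))
    m=(abs(Q[:,2]-.09)<.006)&(Q[:,0]>.48)&(Q[:,0]<.54)&(Q[:,1]<.19)&(Q[:,1]>.02)
    q=Q[m]; 
    if len(q)>10:
        a=np.polyfit(q[:,1],q[:,0],1); print('arm x at y',a, np.polyval(a,[.098]),len(q))
E
```

```text
[0.51848693 0.09777936 0.16597671] [ 3.14137662e+00 -1.10680325e-03 -2.92009664e-01] [ 3.08603876 -0.56235301 -2.16450133] [ 0.084431   -0.59440461  0.0053506 ]
row [-0.017  0.045 -0.002  0.    -0.001 -0.   ]
side 0.066 36 [0.5183 0.1022 0.0813]
side 0.095 36 [0.516  0.1014 0.101 ]
side 0.11 52 [0.5188 0.1027 0.1214]
arm x at y [0.0738636  0.49852463] [0.50576327] 307
scene 0.066 37 [0.5168 0.0908 0.0818]
scene 0.095 24 [0.5192 0.0922 0.1014]
scene 0.11 38 [0.5201 0.092  0.1221]
arm x at y [0.08596702 0.49853111] [0.50695588] 228
```

View pics/s2.png

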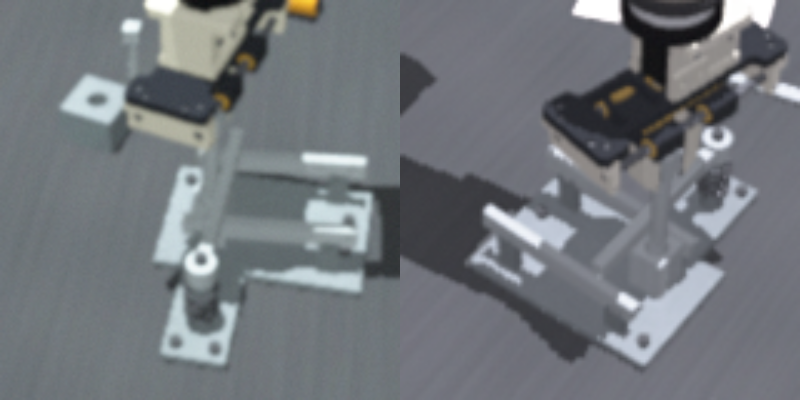

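The arm lies across the rails, held by the pin shaft, which stands above the socket block (right half, ~(660,240)). Now lowering it.

Call:
play_rows:
  rows:
    - [0, 0.04, 0.3, 0, 0, 0, 0]
    - [0, 0.04, 0.6, 0, 0, 0, 0]
    - [0, 0.04, 0.9, 0, 0, 0, 0]
    - [0, 0.04, 1.2, 0, 0, 0, 0]
    - [0, 0.04, 1.5, 0, 0, 0, 0]
    - [0, 0.04, 1.5, 0, 0, 0, 0]

```text
time: 9.1
tool_pos: [0.5177, 0.0975, 0.15]
tool_rot: [3.141, 0.001, -0.292]
contact_force: [2.1, 0.1, -3.7]
opening: 0.0236
grip_force: 50.0
```

Call:
play_rows:
  rows:
    - [0, 0, 0.4, 0, 0, 0, 0]
    - [0, 0, 0.9, 0, 0, 0, 0]
    - [0, 0, 1.4, 0, 0, 0, 0]
    - [0, 0, 1.9, 0, 0, 0, 0]
    - [0, 0, 2.4, 0, 0, 0, 0]
    - [0, 0, 2.8, 0, 0, 0, 0]
    - [0, 0, 3.0, 0, 0, 0, 0]
    - [0, 0, 3.0, 0, 0, 0, 0]

```text
time: 9.9
tool_pos: [0.5178, 0.0976, 0.1201]
tool_rot: [3.141, 0.001, -0.292]
contact_force: [2.1, 1.2, -3.9]
opening: 0.0236
grip_force: 50.0
```

Call:
play_rows:
  rows:
    - [0, 0, 0.1, 0, 0, 0, 0]
    - [0, 0, 0.2, 0, 0, 0, 0]
    - [0, 0, 0.2, 0, 0, 0, 0]

```text
time: 10.2
tool_pos: [0.5182, 0.0976, 0.1188]
tool_rot: [-3.142, -0.0, -0.292]
contact_force: [2.2, 0.1, -0.8]
opening: 0.0235
grip_force: 50.0
```

Call:
play_rows:
  rows:
    - [0, 0, 0.2, 0, 0, 0, 0.3]
    - [0, 0, 0.2, 0, 0, 0, 0.4]
    - [0, 0, 0.2, 0, 0, 0, 0.5]
    - [0, 0, 0.2, 0, 0, 0, 0.5]
    - [0, 0, 0.2, 0, 0, 0, 0.5]
    - [0, 0, -1, 0, 0, 0, 0.5]
    - [0, 0, -3, 0, 0, 0, 0.5]
    - [0, 0, -6, 0, 0, 0, 0.8]
    - [0, 0, -10, 0, 0, 0, 1]
    - [0, 0, -13, 0, 0, 0, 1]
    - [0, 0, -13, 0, 0, 0, 1]

```text
time: 11.3
tool_pos: [0.5202, 0.0977, 0.2542]
tool_rot: [-3.138, -0.009, -0.292]
contact_force: [0.5, -0.1, 0.1]
opening: 0.0733
grip_force: 0.0
```

```bash
python3 - <<'E'
from h import *
print(robot.observe()['tool_pos'])
for n in ("side","scene"):
    p,X=cloud(n); Q=X.reshape(-1,3); x,y,z=Q.T
    m=(abs(x-.52)<.03)&(abs(y-.097)<.03)&(z>.115)&(z<.15); print(n,'head top',np.percentile(z[m],90),m.sum(),np.median(Q[m],0), z[m].max())
    m=(abs(z-.09)<.006)&(x>.48)&(x<.54)&(y<.19)&(y>.02); q=Q[m]
    a=np.polyfit(q[:,1],q[:,0],1); print('arm',a,len(q))
    m=(abs(x-.515)<.12)&(abs(y+.30)<.12)&(z>.012)&(z<.06)
    if m.sum()>100: print('tube',cv2.minAreaRect((Q[m][:,:2]*1000).astype(np.float32)))
rel((.5155,-.300,.25),-.186+np.pi/2); rel((.5155,-.300,.25),-.186)
E
```

```text
[0.52018789 0.09773956 0.25422543]
side head top 0.13340751847635757 152 [0.52956795 0.10111638 0.12987923] 0.13504072897649333
arm [0.02909352 0.50794538] 302
tube ((474.53277587890625, -291.32696533203125), (47.559539794921875, 87.33171081542969), 80.04879760742188)
scene head top 0.13436523117197546 115 [0.53052155 0.09028713 0.13084352] 0.1361990896271229
arm [0.03720008 0.50738801] 221
tube ((515.241943359375, -301.55682373046875), (43.80569839477539, 170.77000427246094), 79.05433654785156)
row [ 1.1196e+01  3.8151e+01 -2.6000e-02  1.0000e-03 -2.0000e-03 -1.6770e+00]
row [ 1.1196e+01  3.8151e+01 -2.6000e-02 -0.0000e+00 -2.0000e-03 -1.0600e-01]
```

Call:
play_rows:
  rows:
    - [3, 10, 0, 0, 0, -0.05, 0.8]
    - [11.2, 38.1, 0, 0, 0, -0.1, 0.8]
    - [11.2, 38.1, 0, 0, 0, -0.1, 0.8]
    - [11.2, 38.1, 0, 0, 0, -0.1, 0.8]
    - [11.2, 38.1, 0, 0, 0, -0.1, 0.8]
    - [11.2, 38.1, 0, 0, 0, -0.1, 0.8]
    - [11.2, 38.1, 0, 0, 0, -0.1, 0.8]
    - [11.2, 38.1, 0, 0, 0, -0.1, 0.8]
    - [11.2, 38.1, 0, 0, 0, -0.1, 0.8]
    - [11.2, 38.1, 0, 0, 0, -0.1, 0.8]
    - [11.2, 38.1, 0, 0, 0, -0.1, 0.8]
    - [11.2, 38.1, 0, 0, 0, -0.1, 0.8]

```text
time: 12.6
tool_pos: [0.5158, -0.298, 0.2485]
tool_rot: [-3.141, 0.001, -0.19]
contact_force: [-0.4, -0.8, -0.1]
opening: 0.0733
grip_force: 0.0
```

```bash
python3 - <<'E'
from h import *
print(robot.observe()['tool_pos'],robot.observe()['tool_rot'])
p,X=cloud("wrist","pics/w2.png"); Q=X.reshape(-1,3); x,y,z=Q.T
m=(abs(x-.515)<.11)&(abs(y+.30)<.06)&(z>.012)&(z<.06)
r=cv2.minAreaRect((Q[m][:,:2]*1000).astype(np.float32)); print('tube',r,z[m].max())
t=m&(z>.040);q=Q[t][:,:2];a=q-q.mean(0);V=np.linalg.svd(a,full_matrices=False)[2][0];ang=np.arctan(V[1]/V[0]);print(ang,q.mean(0))
print('hammer head',rayz("scene",147,355,.02),rayz("scene",150,335,.02))
rel((r[0][0]/1000,r[0][1]/1000,.024),ang)
E
```

```text
[ 0.51575667 -0.29801094  0.2485303 ] [-3.14112388e+00  7.15645220e-04 -1.90462900e-01]
tube ((514.9501953125, -301.3238830566406), (44.04336166381836, 170.568603515625), 79.21805572509766) 0.04736992307695448
-0.18761742677084356 [ 0.5213182  -0.30244384]
hammer head [ 0.52356768 -0.46293259  0.02      ] [ 0.50053754 -0.42834238  0.02      ]
row [-2.6000e-02  3.3900e-01  2.2479e+01 -0.0000e+00  0.0000e+00 -3.0000e-03]
```

View pics/w2.png

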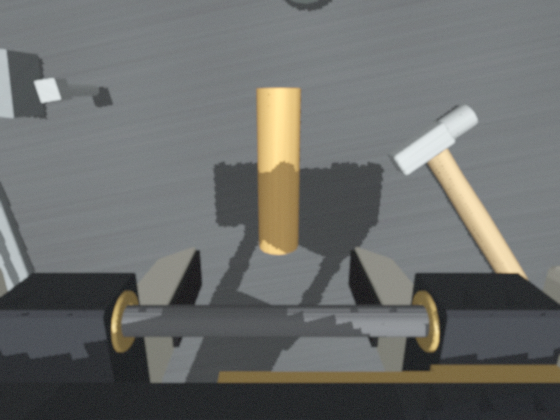

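The tube, at pixels (257–300, 88–253), lies midway between the fingers. The hammer head at (435,140) is well clear.

Call:
play_rows:
  rows:
    - [0, 0.3, 4, 0, 0, 0, 0.8]
    - [0, 0.3, 8, 0, 0, 0, 0.8]
    - [0, 0.3, 12, 0, 0, 0, 0.8]
    - [0, 0.3, 15, 0, 0, 0, 0.8]
    - [0, 0.3, 18, 0, 0, 0, 0.8]
    - [0, 0.34, 20, 0, 0, 0, 0.8]
    - [0, 0.34, 21.5, 0, 0, 0, 0.8]
    - [0, 0.34, 22.4, 0, 0, 0, 0.8]
    - [0, 0.34, 22.4, 0, 0, 0, 0.8]
    - [0, 0.34, 22.4, 0, 0, 0, 0.7]
    - [0, 0.34, 22.4, 0, 0, 0, 0.6]
    - [0, 0.34, 22.4, 0, 0, 0, 0.55]
    - [0, 0.34, 22.4, 0, 0, 0, 0.5]
    - [0, 0.34, 22.4, 0, 0, 0, 0.4]
    - [0, 0.34, 22.4, 0, 0, 0, 0.4]
    - [0, 0.34, 22.4, 0, 0, 0, 0.4]
    - [0, 0.34, 22.4, 0, 0, 0, 0.4]
    - [0, 0.34, 22.4, 0, 0, 0, 0.4]
    - [0, 0.34, 22.4, 0, 0, 0, 0.4]
  squeeze: 40

```text
time: 14.55
tool_pos: [0.5152, -0.3029, 0.0251]
tool_rot: [3.141, -0.0, -0.192]
contact_force: [-1.3, 2.3, 5.5]
opening: 0.0429
grip_force: 40.0
```

Call:
play_rows:
  rows:
    - [0, 0, -1, 0, 0, 0, 0.4]
    - [0, 0, -4, 0, 0, 0, 0.4]
    - [0, 0, -8, 0, 0, 0, 0.4]
    - [0, 0, -12, 0, 0, 0, 0.4]
    - [0, 0, -16, 0, 0, 0, 0.4]
    - [0, 0, -20, 0, 0, 0, 0.4]
    - [0, 0, -22.5, 0, 0, 0, 0.4]
    - [0, 0, -22.5, 0, 0, 0, 0.4]
    - [0, 0, -22.5, 0, 0, 0, 0.4]

```text
time: 15.45
tool_pos: [0.5143, -0.3025, 0.2483]
tool_rot: [-3.141, 0.002, -0.192]
contact_force: [0.2, 0.2, -7.0]
opening: 0.0431
grip_force: 40.0
```

```bash
python3 - <<'E'
from h import *
s=robot.observe(); print(s['tool_pos'],s['tool_rot'],s['contact_force'],s['torque'])
O=np.array([.5048,.0782]);M=R.from_euler('z',-.068).as_matrix()
th=np.radians(15); yaw=np.pi/2-.035
Rt=R.from_euler('xyz',[np.pi-th,0,yaw]); print('tool z',Rt.apply([0,0,1]).round(3))
for X,dz in ((-.054,.06),(-.054,0.0)):
    c=np.r_[O,0]+M@[X,0,.085+.105*(-.028-X)+dz]   # tube centre
    t=c-Rt.apply([0,0,.003]); print('TCP',t.round(4)); rel(t,yaw,(np.pi-th,0))
rel((t[0],t[1]+.0,.25),yaw)
E
```

```text
[ 0.51431305 -0.30252565  0.24831017] [-3.14084408e+00  2.01851289e-03 -1.92299060e-01] [ 0.23480818  0.19351751 -6.96817286] [ 0.09578777  0.04385014 -0.05765685]
tool z [ 0.259 -0.009 -0.966]
TCP [0.4501 0.0819 0.1506]
row [-13.625 -36.5     9.823  -0.195   0.227  -1.717]
TCP [0.4501 0.0819 0.0906]
row [-13.613 -36.495  15.823  -0.195   0.227  -1.717]
row [-1.3645e+01 -3.6507e+01 -1.1400e-01 -2.0000e-03  1.0000e-03 -1.7280e+00]
```

Call:
play_rows:
  rows:
    - [-0.4, -1, 0, 0, 0, -0.05, 0.4]
    - [-1.2, -3, 0, 0, 0, -0.15, 0.4]
    - [-2.2, -6, 0, 0, 0, -0.28, 0.4]
    - [-3.4, -9, 0, 0, 0, -0.42, 0.4]
    - [-4.5, -12, 0, 0, 0, -0.56, 0.4]
    - [-5.6, -15, 0, 0, 0, -0.7, 0.4]
    - [-6.7, -18, 0, 0, 0, -0.84, 0.4]
    - [-7.9, -21, 0, 0, 0, -0.98, 0.4]
    - [-9, -24, 0, 0, 0, -1.12, 0.4]
    - [-10.1, -27, 0, 0, 0, -1.26, 0.4]
    - [-11.2, -30, 0, 0, 0, -1.4, 0.4]
    - [-12.3, -33, 0, 0, 0, -1.54, 0.4]
    - [-13.1, -35.2, 0, 0, 0, -1.65, 0.4]
    - [-13.5, -36.2, 0, 0, 0, -1.71, 0.4]
    - [-13.65, -36.5, 0, 0, 0, -1.73, 0.4]
    - [-13.65, -36.5, 0, 0, 0, -1.73, 0.4]
    - [-13.65, -36.5, 0, 0, 0, -1.73, 0.4]

```text
time: 17.15
tool_pos: [0.4505, 0.0809, 0.2488]
tool_rot: [-3.14, 0.001, 1.536]
contact_force: [0.3, -0.2, -5.4]
opening: 0.0431
grip_force: 40.0
```

```bash
python3 - <<'E'
from h import *
s=robot.observe(); print(s['qpos'])
th=np.radians(15); yaw=np.pi/2-.035
for z in (.17,.12,.0906): rel((.4501,.0819,z),yaw,(np.pi-th,0))
E
```

```text
[ 1.02063091e-02  2.15096439e-01  1.68734668e+00 -5.15266762e-04
  1.24090573e+00  4.51266406e-02]
row [ 1.080e-01 -2.900e-02  7.879e+00 -2.640e-01  1.000e-03  0.000e+00]
row [ 1.1000e-01 -2.0000e-02  1.2879e+01 -2.6400e-01  1.0000e-03  0.0000e+00]
row [ 1.1200e-01 -1.5000e-02  1.5819e+01 -2.6400e-01  1.0000e-03  0.0000e+00]
```

Call:
play_rows:
  rows:
    - [0, 0, 1, -0.06, 0, 0, 0.4]
    - [0.1, 0, 3, -0.14, 0, 0, 0.4]
    - [0.1, 0, 5, -0.22, 0, 0, 0.4]
    - [0.1, 0, 7, -0.262, 0, 0, 0.4]
    - [0.1, 0, 9, -0.262, 0, 0, 0.4]
    - [0.1, 0, 11, -0.262, 0, 0, 0.4]
    - [0.1, 0, 12.4, -0.262, 0, 0, 0.4]
    - [0.1, 0, 12.9, -0.262, 0, 0, 0.4]
    - [0.1, 0, 12.9, -0.262, 0, 0, 0.4]
    - [0.1, 0, 12.9, -0.262, 0, 0, 0.4]

```text
time: 18.15
tool_pos: [0.4513, 0.0822, 0.1212]
tool_rot: [2.879, 0.0, 1.537]
contact_force: [-0.4, -0.1, -5.2]
opening: 0.0434
grip_force: 40.0
```

```bash
python3 - <<'E'
from h import *
s=robot.observe(); print(s['tool_pos'],s['tool_rot'],s['contact_force'])
ims=[]
for n,b in (("side",(180,340,230,390)),("scene",(80,220,190,330))):
    p,X=cloud(n); h=cv2.cvtColor(p,cv2.COLOR_RGB2HSV); z=X[...,2]
    m=(h[...,0]>10)&(h[...,0]<30)&(h[...,1]>130)&(z>.07)&(z<.17)&(abs(X[...,0]-.45)<.06)&(abs(X[...,1]-.08)<.13)
    q=X[m]; r=cv2.minAreaRect((q[:,:2]*1000).astype(np.float32)); a=q-q.mean(0); print(n,m.sum(),r,q.min(0).round(3),q.max(0).round(3),np.linalg.svd(a,full_matrices=False)[2][0].round(3))
    ims.append(cv2.resize(p[b[0]:b[1],b[2]:b[3],::-1],(400,400)))
cv2.imwrite("pics/s3.png",np.hstack(ims))
rel((.4501,.0819,.0906),np.pi/2-.035,(np.pi-.262,0))
E
```

```text
[0.45126945 0.08215749 0.12121755] [2.87878698e+00 5.26514131e-05 1.53696224e+00] [-0.41005617 -0.08740014 -5.16761948]
side 697 ((450.3214111328125, 86.3480453491211), (164.0557098388672, 42.08059310913086), 86.39569091796875) [0.429 0.004 0.103] [0.475 0.169 0.145] [-0.08  -0.996  0.033]
scene 400 ((454.3575134277344, 39.37532424926758), (89.00286865234375, 36.848060607910156), 89.79141235351562) [ 0.436 -0.005  0.109] [0.473 0.084 0.145] [-0.036  0.997  0.062]
row [-4.80e-02 -9.26e-01  2.95e+00  2.00e-03 -0.00e+00  1.00e-03]
```

View pics/s3.png

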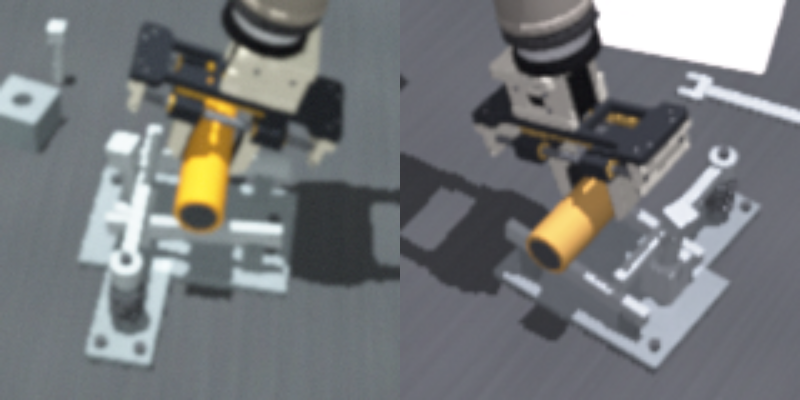

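Call:
play_rows:
  rows:
    - [0, -0.15, 0.5, 0, 0, 0, 0.4]
    - [0, -0.35, 1.1, 0, 0, 0, 0.4]
    - [0, -0.55, 1.7, 0, 0, 0, 0.4]
    - [0, -0.7, 2.2, 0, 0, 0, 0.4]
    - [0, -0.82, 2.6, 0, 0, 0, 0.4]
    - [0, -0.85, 2.7, 0, 0, 0, 0.4]
    - [0, -0.88, 2.8, 0, 0, 0, 0.4]
    - [0, -0.88, 2.8, 0, 0, 0, 0.4]

```text
time: 19.05
tool_pos: [0.4496, 0.0825, 0.0914]
tool_rot: [2.88, 0.0, 1.538]
contact_force: [-1.1, 0.0, -5.4]
opening: 0.0433
grip_force: 40.0
```

Call:
play_rows:
  rows:
    - [0, -0.03, 0.1, 0, 0, 0, 0.4]
    - [0, -0.05, 0.15, 0, 0, 0, 0.4]
    - [0, -0.05, 0.15, 0, 0, 0, 0.4]

```text
time: 19.35
tool_pos: [0.4498, 0.0825, 0.0907]
tool_rot: [2.878, 0.0, 1.538]
contact_force: [-2.9, -1.5, 4.5]
opening: 0.0426
grip_force: 40.0
```

Call:
play_rows:
  rows:
    - [0, 0, 0, 0, 0, 0, 0.5]
    - [0, 0, 0, 0, 0, 0, 0.52]
    - [0, 0, 0, 0, 0, 0, 0.54]
    - [0, 0, 0, 0, 0, 0, 0.54]
    - [0, 0, 0, 0, 0, 0, 0.54]
    - [0, 0, 0, 0, 0, 0, 0.54]

```text
time: 19.95
tool_pos: [0.4499, 0.0825, 0.09]
tool_rot: [2.878, -0.0, 1.538]
contact_force: [1.3, 0.3, 0.6]
opening: 0.0496
grip_force: 0.8
```

```bash
python3 - <<'E'
from h import *
s=robot.observe(); print(s['tool_pos'],s['tool_rot'],s['contact_force'],s['opening'])
p,X=cloud("side"); cv2.imwrite("pics/s4.png",cv2.resize(p[180:340,230:390,::-1],(600,600)))
E
```

```text
[0.4499396  0.08254144 0.09003456] [ 2.87839905e+00 -7.92785142e-07  1.53781054e+00] [1.32726294 0.31713561 0.63548927] 0.04958578951357363
```

View pics/s4.png

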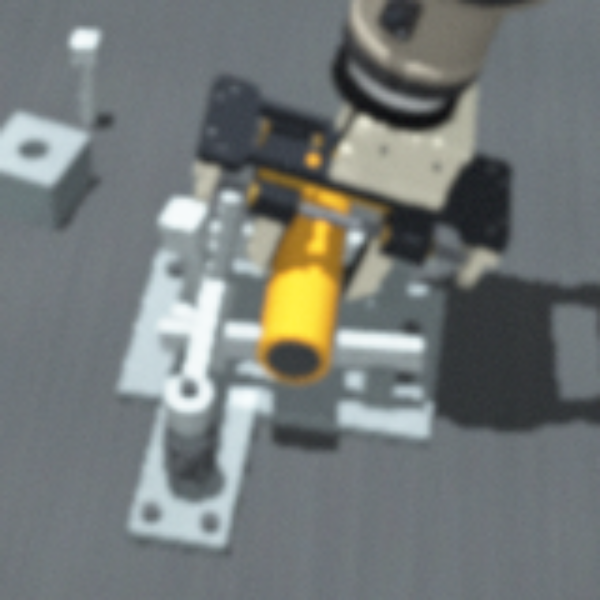

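Call:
play_rows:
  rows:
    - [0, 0.1, 0.03, 0, 0, 0, 0.54]
    - [0, 0.2, 0.06, 0, 0, 0, 0.54]
    - [0, 0.3, 0.08, 0, 0, 0, 0.54]
    - [0, 0.4, 0.11, 0, 0, 0, 0.54]
    - [0, 0.5, 0.13, 0, 0, 0, 0.54]
    - [0, 0.5, 0.13, 0, 0, 0, 0.54]
    - [0, 0.5, 0.13, 0, 0, 0, 0.54]

```text
time: 20.7
tool_pos: [0.4547, 0.0823, 0.0899]
tool_rot: [2.879, 0.0, 1.538]
contact_force: [0.2, -0.4, -0.4]
opening: 0.0498
grip_force: 0.4
```

Now retract along the tool axis, slowly.

Call:
play_rows:
  rows:
    - [0, 0, -0.3, 0, 0, 0, 0.54]
    - [0, 0, -0.6, 0, 0, 0, 0.54]
    - [0, 0, -0.9, 0, 0, 0, 0.54]
    - [0, 0, -1.2, 0, 0, 0, 0.54]
    - [0, 0, -1.5, 0, 0, 0, 0.54]
    - [0, 0, -1.9, 0, 0, 0, 0.54]
    - [0, 0, -2.3, 0, 0, 0, 0.54]
    - [0, 0, -2.8, 0, 0, 0, 0.56]
    - [0, 0, -3.4, 0, 0, 0, 0.58]
    - [0, 0, -4.2, 0, 0, 0, 0.6]
    - [0, 0, -5.5, 0, 0, 0, 0.6]
    - [0, 0, -7.5, 0, 0, 0, 0.6]
    - [0, 0, -10, 0, 0, 0, 0.6]
    - [0, 0, -13, 0, 0, 0, 0.6]
    - [0, 0, -16, 0, 0, 0, 0.6]
    - [0, 0, -16, 0, 0, 0, 0.6]
    - [0, 0, -16, 0, 0, 0, 0.6]
    - [0, 0, -16, 0, 0, 0, 0.6]

```text
time: 22.5
tool_pos: [0.4126, 0.0837, 0.2435]
tool_rot: [2.881, 0.0, 1.538]
contact_force: [-0.7, -0.7, -1.1]
opening: 0.055
grip_force: 0.0
```

```bash
python3 - <<'E'
from h import *
s=robot.observe(); print(s['tool_pos'],s['contact_force'])
ims=[];O=np.array([.5048,.0782,0]);M=R.from_euler('z',-.068).as_matrix()
for n,b in (("side",(180,340,230,390)),("scene",(80,220,190,330))):
    p,X=cloud(n); X=(X-O)@M; h=cv2.cvtColor(p,cv2.COLOR_RGB2HSV); z=X[...,2]
    m=(h[...,0]>10)&(h[...,0]<30)&(h[...,1]>130)&(z>.06)&(z<.13)&(abs(X[...,0])<.15)&(abs(X[...,1])<.13)
    q=X[m]; r=cv2.minAreaRect((q[:,:2]*1000).astype(np.float32)); print(n,m.sum(),r,q.min(0).round(3),q.max(0).round(3))
    Q=X.reshape(-1,3); k=(abs(Q[:,2]-.091)<.005)&(Q[:,0]>-.005)&(Q[:,0]<.02)&(Q[:,1]>-.04)&(Q[:,1]<.11)
    print('arm',np.polyfit(Q[k][:,1],Q[k][:,0],1),k.sum()); k=(abs(Q[:,0]-.022)<.02)&(abs(Q[:,1]-.02)<.02)&(Q[:,2]>.12)&(Q[:,2]<.15); print('pin',Q[k].mean(0),Q[k][:,2].max())
    ims.append(cv2.resize(p[b[0]:b[1],b[2]:b[3],::-1],(400,400)))
cv2.imwrite("pics/s5.png",np.hstack(ims))
E
```

```text
[0.4126323  0.08367428 0.24353322] [-0.66551519 -0.73115505 -1.08859017]
side 934 ((-24.728015899658203, 1.732330322265625), (40.92190170288086, 173.559814453125), 2.5047411918640137) [-0.047 -0.085  0.067] [-0.001  0.089  0.11 ]
arm [-0.03425942  0.00475834] 283
pin [0.02545564 0.02187573 0.12922892] 0.1358056670799681
scene 473 ((-19.826377868652344, -0.6335372924804688), (38.21242904663086, 168.30946350097656), 1.0410542488098145) [-0.04  -0.085  0.074] [0.001 0.084 0.111]
arm [-0.01918106  0.00391177] 187
pin [0.0265144  0.01597435 0.13009313] 0.13732097844540891
```

View pics/s5.png

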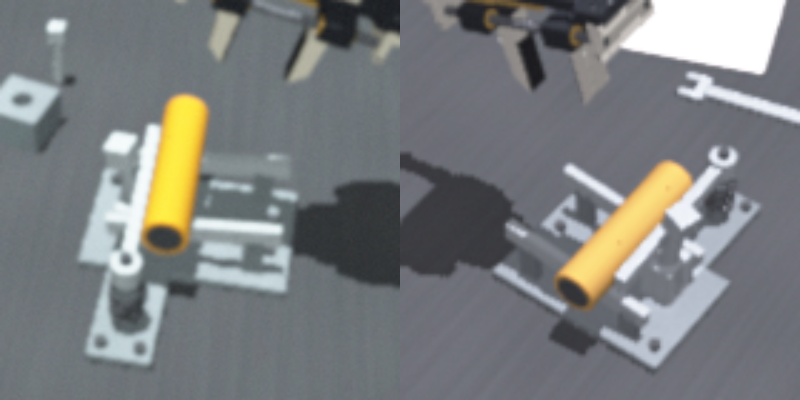

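The tube lies against the stop arm, centred across both rails, and the pin is seated. I'll let it settle, check again and hand in.

Call:
play_rows:
  rows:
    - [0, 0, 0, 0, 0, 0, 0.6]
    - [0, 0, 0, 0, 0, 0, 0.6]
    - [0, 0, 0, 0, 0, 0, 0.6]
    - [0, 0, 0, 0, 0, 0, 0.6]
    - [0, 0, 0, 0, 0, 0, 0.6]
    - [0, 0, 0, 0, 0, 0, 0.6]
    - [0, 0, 0, 0, 0, 0, 0.6]
    - [0, 0, 0, 0, 0, 0, 0.6]
    - [0, 0, 0, 0, 0, 0, 0.6]
    - [0, 0, 0, 0, 0, 0, 0.6]

```text
time: 23.6
tool_pos: [0.4132, 0.0837, 0.2444]
tool_rot: [2.879, 0.0, 1.538]
contact_force: [0.3, 0.3, -0.3]
opening: 0.055
grip_force: 0.0
```

```bash
python3 - <<'E'
from h import *
O=np.array([.5048,.0782,0]);M=R.from_euler('z',-.068).as_matrix()
p,X=cloud("side"); X=(X-O)@M; h=cv2.cvtColor(p,cv2.COLOR_RGB2HSV); z=X[...,2]
m=(h[...,0]>10)&(h[...,0]<30)&(h[...,1]>130)&(z>.06)&(z<.13)&(abs(X[...,0])<.15)&(abs(X[...,1])<.13)
c=cv2.minAreaRect((X[m][:,:2]*1000).astype(np.float32)); print(c)
if abs(c[0][0]+24.7)<2.5: print(robot.hand_in())
E
```

```text
((-24.2374267578125, 0.6552581787109375), (41.15473175048828, 173.77513122558594), 2.0796589851379395)
the job is handed in; nothing more can be done
None
```

I handed the job in at about 24 s: the pin is fully down in the socket holding the stop arm, and the tube lies still against the arm, centred to about 1 mm. The pin leans about 0.1 rad in its oversize hole, so the arm and tube sit about 0.03 rad (2°) off dead straight. The verdict was not reported back.

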